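# Move a flat battery pack from the tyre inflator to its charger

### The arm

A 6-joint arm with a two-finger parallel gripper is mounted at the origin on the work surface. World frame = base frame: x ahead of the robot, y to its left, z up, the work surface at z = 0. Lengths are in m, angles in degrees, forces in N, time in s.
With the tool pointing down it reaches from about 0.25 to 0.725 m from the base axis. Payload 4 kg.
Tool frame: the origin (TCP) lies between the finger pads; the fingertips stand 14 mm ahead of it and the grasp point (between the pads) lies 5 mm behind it; z points along the fingers, y is the direction in which the jaws open and shut (so a half turn about z gives the same grasp; the last joint's range is limited). The gripper opens to 85 mm and grips with 20 to 120 N. Pads are 22 mm wide; open, the fingers measure 114 mm over their backs; the gripper's body (76 mm by 85 mm) begins 54 mm behind the grasp point. The pads swing forward as they close: fully open they stand 13 mm farther back than shut.
Start: joints at [-72.078, 13.785, 0.286, 76.501, 0, 90], TCP at [0.154, -0.476, 0.245] pointing down, gripper open.
Joint ranges: [-155.79, 155.79], [-60.16, 107.12], [-62.33, 73.08], [-114, 123.19], [-81.49, 82.49], [-180, 180]. Speed limits (degrees/s): [159.86, 159.86, 180, 180, 180, 180].

### API

Orientations are given as a 3x3 rotation matrix whose columns are the frame's x, y, z axes.
In Python, from workcell import manip gives the robot as it stands.
- The arm moves only by the tool carry_out, never from a script. Its argument "series" is a list of rows, each an object of numbers: "grip": the finger opening in mm, from 0 to 85.4; "x", "y", "z": the shift along the tool's x, y, z in mm; "twist": the turn about the tool's z in degrees. In form: [{"grip": .., "x": .., "y": .., "z": .., "twist": ..}, ...]. A call has 1 to 12 rows; each row shifts and turns the commanded pose from where the row before left it, along the tool's axes as they then stand; what a row does not reach is not made up. A row lasts 1/8 s, in which the tool goes at most 62.5 mm and 10.7 degrees, less where a joint would pass 70% of its speed; a pose out of reach is approached as far as the arm can. A call with a gripper value outside its range is refused whole. The fingers move at their own pace and stop on an object; the grip force is fixed at half the most. Time passes only in rows, so rows that do not move let the fingers close. It gives the time, the measured TCP pose, the force and the opening at its end, in the units of the state.
- manip.state(): the state, without advancing time (a new reading comes with each control period).
- manip.camera(name): name is "scene" or "side" or "wrist"; returns (picture, depth): 420x560x3 uint8, red, green, blue; 420x560 float32, m along the optical axis (not along the pixel's ray), 0 where there is no reading.
- manip.camera_params(name): a dict with "fx", "fy", "cx", "cy" (pixels), "D" ([k1, k2, p1, p2, k3] as OpenCV has them; the pictures are not rectified), "R" (3x3) and "t" (3): a world point X has camera coordinates R X + t. Camera axes: x right, y down, z forward; pixel columns grow to the right and rows downward; lengths in m; the calibration is good to about 2 mm. A picture is of the moment at which its call begins: read the wrist's pose just before it. camera_params takes no time and is no camera call; for the wrist camera it gives the pose at the moment of the call.
- manip.job_done(): hands the job in, once; it reports no verdict.
The state is a dict: "clock": time; "joints": joint angles; "qd": joint speeds; "tau": joint torques, N m; "position": TCP position; "ee_rot": TCP orientation; "wrist_force": force on the tool from outside, world axes, zero at the start; "torque": the same for the moment, N m; "width": finger opening in m.
Only numpy, scipy, OpenCV 4.12 (cv2) and the standard library are available. Lean on these libraries where they do the work, as an engineer would, in place of code of your own. Each camera call takes 0.05 s, during which the arm holds its last target. There are 200 camera calls.

### The job

The battery pack on the red tyre inflator is flat. Squeeze the catches on its two sides, slide it off its rails, then slide it on to the empty charger until it is fully home and both catches have clicked out. Never force or ram the pack on or off, keep it upright, and leave the other things on the bench alone.

Things in the scene. Friction and masses are not known exactly. Their poses are not given: they have to be found in the camera images.
- pack: Red and black slide-on battery pack, 104 long (x), 56 wide (y), 58 high, 0.3 to 0.6 kg. Origin: centre of its underside; +x its nose, which goes on first; z up. Body proper 13.5 to 58 mm above the origin. The black foot under it runs x -48 to 48, 34 wide, widened to a flange 44 wide and 6 high over x 0 to 48. Charge lamps on the tail. Gripped away from the two buttons it keeps its catches out.
- pack_buttons (a point): Midway between the two catch buttons: pack x -28, 35 mm above its underside; axes like the pack's. The buttons sit on the pack's two sides, 24 long (x), 20 high, each 4 mm proud of the side (64 mm over both). Each carries a hook under the body, at pack x -34 to -22, 6.5 to 11 mm above the underside, out to 29 mm from the centre line, pressed in with its button.
- catch_left (a joint): How far the catch on the pack's +y side is pressed in, m: 0 = out, 0.004 = flush with the side, limit 0.0045. From 0.003 on its hook is clear of the catch shoulders. Spring 1.6 N at 0, 3.2 N flush.
- catch_right (a joint): The same for the catch on the -y side.
- inflator: Red tyre inflator, bolted to the bench, in a dark tube frame, 275 mm long, 180 wide; origin on the bench under the seat. +x is the way a pack slides on. Its black front carries the battery deck and rails, 62 mm above the bench; the red housing behind (from x 61 mm) is up to 150 mm high.
- inflator_seat (a point): Where the pack's origin is when home on the inflator, at deck level, exact; axes like the inflator's. Deck, rails, shoulders and stop are like the charger's. Slid back 57 to 65 mm from here the pack lifts straight off. On both docks pushes and pulls of 5 to 12 N are ample; over 15 N strains the rails and the stop.
- charger_mount: Steel plate 265 x 120 x 4 mm screwed to the bench; origin at its underside below point charger_seat, +x the way a pack slides on. The black charger is screwed down on it through long slots, so the whole charger (deck, rails, shoulders, stop) stands 2 to 20 mm farther in along +x than the plate and its points tell: not measured, to be felt or seen.
- charger_seat (a point): Place on the plate, at deck level, 40 mm above the bench, where the pack's origin would be when home if the charger stood as far out as its slots allow: the true home, and all that is told of the charger, is 2 to 20 mm farther along +x, exact across; axes like the plate's. Pushed on, the foot meets a hard stop 0.8 mm past home: the force rises sharply. At home the hooks have 0.8 mm play.
- charger_rails (a point): Where the rails begin (8 mm before the seat), centre line, deck level; 2 to 20 mm farther in in truth. A 16 mm long funnel (4 mm of lead each side) leads into two rails with lips over them (up to 11.5 mm above the deck) that hold the foot's flange down and to 1.2 mm each side. A rear tower 50 mm above the deck stands 62 mm past the seat.
- charger_mouth (a point): Where the catch shoulders begin (62 mm before the seat), deck level; 2 to 20 mm farther in in truth. They are 27 long, 11.5 high, 26 to 34 mm either side of the centre line. Ramps there press the hooks in as the pack slides on (up to 8 N; free if the buttons are held in). The flat deck, 94 wide, begins 13 mm before them. Set the pack down with its origin 10 to 14 mm past this point.
- socket: Impact socket with a blue band, 30 mm across, 50 mm tall, standing on the bench; origin at the centre of its underside. Leave alone.
- paste: Tin of tyre paste with a green label, 84 mm across, 85 mm tall; origin under its centre. Leave alone.
- valve_tool: Yellow-handled valve screwdriver, 160 mm long, lying on the bench; origin under its middle. Leave alone.
- weights: Blue open tray of wheel weights, 100 x 160 x 35 mm; origin under its centre. Leave alone.

How it is judged:
By the outcome, as a careful person would: the job done as asked, in the order asked, and still so for the second after the job is handed in, with the robot touching nothing.
It also fails if it takes over 61 s, if anything falls off the work surface, if the arm or the gripper's body presses on something with over 40 N, if the wrist force passes 120 N, or if a joint passes its speed limit or range.

## Working session

There is one attempt and no reset: what is moved stays moved. The work goes in short steps, Python scripts to look and compute and a tool call to move; the robot and the scene stay as the last step left them, time stands still between calls to the robot, and variables do not carry over. Pictures are saved under pics/ and viewed, about 8 in all and at most 12, crops included, and the job is handed in when it is done.

Besides the shell and the picture viewer there is one more tool, called as name(argument=value, ...), one argument or row to a line, values as JSON. carry_out: Moves the arm, as the interface text tells. Its arguments: {"type":"object","properties":{"series":{"type":"array","items":{"type":"object","properties":{"grip":{"type":"number"},"x":{"type":"number"},"y":{"type":"number"},"z":{"type":"number"},"twist":{"type":"number"}}}}},"required":["series"]}

```bash
mkdir -p pics; ls; cat > h.py <<'E'
import numpy as np, cv2
from workcell import manip
def shot(n,f=None):
    p=manip.camera_params(n); im,d=manip.camera(n)
    if f: cv2.imwrite('pics/'+f,im[:,:,::-1])
    np.savez('pics/last_%s.npz'%n,im=im,d=d,**{k:np.array(v) for k,v in p.items()})
    return im,d,p
def cloud(d,p):
    h,w=d.shape; K=np.array([[p['fx'],0,p['cx']],[0,p['fy'],p['cy']],[0,0,1.]])
    uv=np.stack(np.meshgrid(np.arange(w),np.arange(h)),-1).reshape(-1,1,2).astype(float)
    n=cv2.undistortPoints(uv,K,np.array(p['D'],float)).reshape(-1,2)
    c=np.c_[n,np.ones(len(n))]*d.reshape(-1,1)
    X=(c-np.array(p['t']))@np.array(p['R'])
    X[d.reshape(-1)==0]=np.nan
    return X.reshape(h,w,3)
E
python3 - <<'E'
from h import *
s=manip.state(); print(s)
for n in('scene','side'):
    im,d,p=shot(n,n+'1.png'); print(n,p)
    X=cloud(d,p)
E
```

```text
pics
{'clock': 0.0, 'joints': array([-7.20779780e+01,  1.38332199e+01,  2.13382259e-01,  7.65023170e+01,
        4.30181402e-04,  9.00016643e+01]), 'qd': array([-0.09280104, -0.09279776,  0.06495253,  0.06265024, -0.0259684 ,
       -0.06930611]), 'tau': array([ 1.49212665e-04, -3.72317934e+01,  2.52406955e+01,  1.69769931e-02,
       -2.83545211e-05,  4.06949141e-06]), 'position': array([ 0.15367558, -0.47515718,  0.24440183]), 'ee_rot': array([[ 9.51485142e-01,  3.07694008e-01, -6.48920084e-04],
       [ 3.07694692e-01, -9.51482975e-01,  2.03085705e-03],
       [ 7.44613365e-06, -2.13199958e-03, -9.99997727e-01]]), 'wrist_force': array([ 0.5086458 ,  0.12437913, -0.48157096]), 'torque': array([ 0.00300959, -0.0020659 ,  0.00816089]), 'width': 0.0851928623946955}
scene {'fx': 439.1441327044338, 'fy': 439.1441327044338, 'cx': 281.0102476177124, 'cy': 208.78357576092708, 'D': array([-0.10714586,  0.        ,  0.        ,  0.        ,  0.        ]), 'R': array([[ 0.51499536,  0.85718308,  0.00411564],
       [ 0.63014071, -0.37532467, -0.6797456 ],
       [-0.58112173,  0.35265926, -0.73343642]]), 't': array([-0.22256461, -0.23253354,  1.46246285])}
side {'fx': 383.6461085249929, 'fy': 383.6461085249929, 'cx': 276.5783103459534, 'cy': 211.66433251980982, 'D': array([-0.03406641,  0.        ,  0.        ,  0.        ,  0.        ]), 'R': array([[-0.9527497 , -0.30318041, -0.01869863],
       [-0.19512764,  0.65804545, -0.72725607],
       [ 0.23279434, -0.68924439, -0.68611148]]), 't': array([0.44085905, 0.16054   , 0.87898181])}
```

View pics/scene1.png

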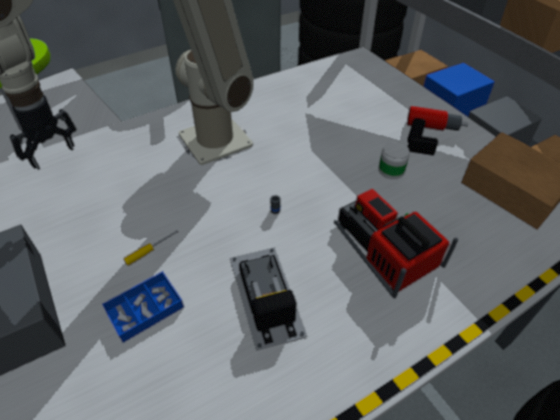

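View pics/side1.png

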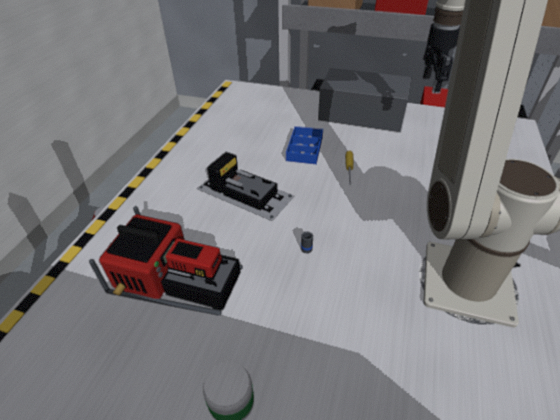

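The scene view shows the pack at about (378,208) on the inflator and the charger at (265,290), tower far side. In the side view the pack is at about (193,257) and the charger at (245,185).

```bash
cat >> h.py <<'E'
def load(n):
    z=np.load('pics/last_%s.npz'%n); return z['im'],z['d'],{k:z[k] for k in('fx','fy','cx','cy','D','R','t')}
E
python3 - <<'E'
from h import *
for n,(pu,pv),(cu,cv_) in(('scene',(378,208),(265,290)),('side',(193,257),(245,185))):
    im,d,p=load(n); X=cloud(d,p)
    print(n,'pack',X[pv,pu],'chg',X[cv_,cu], 'bench',np.nanmedian(X[...,2][np.abs(X[...,2])<.02]))
    hsv=cv2.cvtColor(im,cv2.COLOR_RGB2HSV)
    red=((hsv[...,0]<8)|(hsv[...,0]>172))&(hsv[...,1]>150)&(hsv[...,2]>60)
    near=np.linalg.norm(X[...,:2]-X[pv,pu,:2],axis=-1)<.09
    m=near&(X[...,2]>.108)&(X[...,2]<.130)
    m=cv2.morphologyEx(m.astype(np.uint8),cv2.MORPH_OPEN,np.ones((3,3)))>0
    nl,lab=cv2.connectedComponents(m.astype(np.uint8)); l=lab[pv,pu]
    q=X[lab==l]; 
    print('top n',len(q),'z',np.median(q[:,2]),cv2.minAreaRect((q[:,:2]*1000).astype(np.float32)))
    # charger
    c=X[cv_,cu,:2]; r=np.linalg.norm(X[...,:2]-c,axis=-1)<.22
    for name,lo,hi in(('plate',.0015,.008),('deck',.035,.045),('tower',.075,.1)):
        m=(r&(X[...,2]>lo)&(X[...,2]<hi)).astype(np.uint8)
        if name=='plate': m=cv2.morphologyEx((r&(X[...,2]>-.01)&(hsv[...,2]<175)&(X[...,2]<.2)).astype(np.uint8),cv2.MORPH_OPEN,np.ones((3,3)))
        nl,lab,st,ce=cv2.connectedComponentsWithStats(m); l=1+np.argmax(st[1:,4]); q=X[lab==l]
        if name=='plate': 
            cv2.imwrite('pics/m_%s.png'%n,(lab==l)*255)
            q=q[q[:,2]<.01]
        print(name,len(q),np.round(q.mean(0),4),cv2.minAreaRect((q[:,:2]*1000).astype(np.float32)))
    b=[X[im.shape[0]//2,300,2]]
E
```

```text
scene pack [0.60361195 0.17730267 0.12243712] chg [ 0.61868597 -0.15576986  0.03904529] bench -0.000689529218721286
top n 755 z 0.11929670803031908 ((588.5003662109375, 186.91726684570312), (105.4981460571289, 57.84739303588867), 1.282085657119751)
plate 20097 [ 6.427e-01 -1.696e-01 -5.000e-04] ((618.8950805664062, -155.6336669921875), (438.2933349609375, 438.5910339355469), 56.061885833740234)
deck 1271 [ 0.5795 -0.143   0.0394] ((589.741943359375, -143.6475830078125), (94.75013732910156, 132.578125), 75.92144012451172)
tower 833 [ 0.6834 -0.1701  0.087 ] ((679.4673461914062, -167.2830047607422), (92.89397430419922, 48.53439712524414), 75.99082946777344)
side pack [0.57748256 0.20217816 0.11980242] chg [ 0.5992448  -0.13673023  0.04000669] bench 0.00021168012755484866
top n 1545 z 0.11946062206381201 ((600.14990234375, 207.38824462890625), (99.56244659423828, 132.65386962890625), 86.97755432128906)
plate 2203 [ 0.5422 -0.1686  0.0024] ((579.40478515625, -200.69837951660156), (254.578125, 401.3775939941406), 73.66018676757812)
deck 876 [ 0.5872 -0.1337  0.0406] ((610.312255859375, -147.457275390625), (95.2374267578125, 175.89620971679688), 76.53384399414062)
tower 396 [ 0.6746 -0.1569  0.0878] ((677.701904296875, -163.85740661621094), (93.28211212158203, 46.6481819152832), 77.81513214111328)[ WARN:0@0.607] global loadsave.cpp:1063 imwrite_ Unsupported depth image for selected encoder is fallbacked to CV_8U.
```

```bash
python3 - <<'E'
from h import *
s=manip.state();p=manip.camera_params('wrist')
R=np.array(p['R']);c=-R.T@p['t'];T=s['ee_rot']
print(p['fx'],p['cx'],p['cy'],p['D']);print('cam in tool',T.T@(c-s['position']));print('axes in tool (cols cam xyz)\n',T.T@R.T)
E
```

```text
364.32984562348526 276.49870497828266 206.7828574782166 [-0.03482018  0.          0.          0.          0.        ]
cam in tool [ 0.08399332  0.00046033 -0.13048522]
axes in tool (cols cam xyz)
 [[-6.07535662e-05 -9.45890068e-01 -3.24487250e-01]
 [ 9.99999851e-01 -2.33773714e-04  4.94227977e-04]
 [-5.43341925e-04 -3.24487171e-01  9.45889941e-01]]
```

carry_out(
  series=[
    {"grip": 85, "twist": 10.6},
    {"grip": 85, "twist": 10.6},
    {"grip": 85, "twist": 10.6},
    {"grip": 85, "x": 39, "y": -47},
    {"grip": 85, "x": 39, "y": -47},
    {"grip": 85, "x": 39, "y": -47},
    {"grip": 85, "x": 39, "y": -47},
    {"grip": 85, "x": 39, "y": -47},
    {"grip": 85, "x": 39, "y": -47},
    {"grip": 85, "x": 39, "y": -47},
    {"grip": 85, "x": 39, "y": -47},
    {"grip": 85, "x": 0, "y": -47},
  ],
)

```text
$.series[0]: bad value
```

```bash
python3 - <<'E'
from h import *
s=manip.state();print(s['clock'],s['position'],s['ee_rot'][:,0]);shot('wrist','w1.png')
E
```

```text
0.1 [ 0.15370456 -0.47522132  0.24447947] [9.51476411e-01 3.07721691e-01 1.50294502e-05]
```

View pics/w1.png

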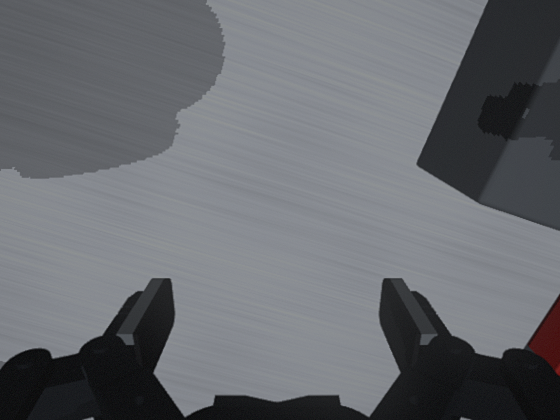

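The move was refused, since every row needs all keys. The picture shows only bench, with the fingers at about (150,310) and (405,310).

carry_out(
  series=[
    {"grip": 85, "x": 0, "y": 0, "z": 0, "twist": 10.6},
    {"grip": 85, "x": 0, "y": 0, "z": 0, "twist": 10.6},
    {"grip": 85, "x": 0, "y": 0, "z": 0, "twist": 10.6},
    {"grip": 85, "x": 39, "y": -47, "z": 0, "twist": 0},
    {"grip": 85, "x": 39, "y": -47, "z": 0, "twist": 0},
    {"grip": 85, "x": 39, "y": -47, "z": 0, "twist": 0},
    {"grip": 85, "x": 39, "y": -47, "z": 0, "twist": 0},
    {"grip": 85, "x": 39, "y": -47, "z": 0, "twist": 0},
    {"grip": 85, "x": 39, "y": -47, "z": 0, "twist": 0},
    {"grip": 85, "x": 39, "y": -47, "z": 0, "twist": 0},
    {"grip": 85, "x": 39, "y": -47, "z": 0, "twist": 0},
    {"grip": 85, "x": 0, "y": -47, "z": 0, "twist": 0},
  ],
)

```text
clock: 1.65
position: [0.5605, -0.1384, 0.2437]
ee_rot: [[0.971, -0.239, -0.001], [-0.239, -0.971, 0.0], [-0.001, -0.0, -1.0]]
wrist_force: [-0.8, -0.2, -0.2]
width: 0.0851
```

```bash
python3 - <<'E'
from h import *
s=manip.state();print(s['clock'],s['position'],s['ee_rot'][:,0]);shot('wrist','w2.png')
E
```

```text
1.65 [ 0.56050824 -0.13838467  0.24369292] [ 9.70991564e-01 -2.39112267e-01 -8.40674775e-04]
```

View pics/w2.png

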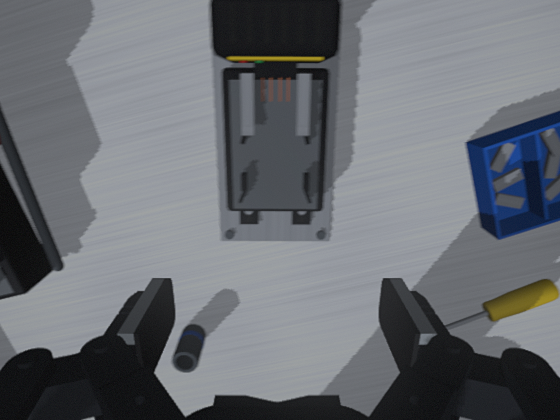

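The charger is fully visible: deck front edge near row 210 (cols 230–323), shoulders (246/306, ~187), rails (rows 75–135), tower edge row 58.

```bash
python3 - <<'E'
from h import *
im,d,p=load('wrist'); X=cloud(d,p)
roi=np.zeros(d.shape,bool); roi[0:250,205:345]=1
def rect(m,n):
    nl,lab,st,_=cv2.connectedComponentsWithStats((m&roi).astype(np.uint8)); 
    for l in np.argsort(-st[1:,4])[:4]+1:
        if st[l,4]<25: continue
        q=X[lab==l]; print(n,st[l],'z%.4f'%np.median(q[:,2]),cv2.minAreaRect((q[:,:2]*1000).astype(np.float32)))
z=X[...,2]
rect((z>.03)&(z<.07),'deck'); rect((z>.047)&(z<.056),'lips'); rect(z>.082,'tower')
gray=cv2.cvtColor(im,cv2.COLOR_RGB2GRAY)
# frame by tool yaw guess
def frame(yaw,o):
    c,s=np.cos(yaw),np.sin(yaw); R=np.array([[c,s],[-s,c]]); return (X[...,:2]-o)@R.T
F=frame(np.radians(-14),np.array([.56,-.138]))*1000
np.set_printoptions(linewidth=200,suppress=True)
for u in(246,277,306,312):
    print(u);print([(v,round(F[v,u,0],1),round(F[v,u,1],1),round(z[v,u]*1000,1)) for v in range(50,246,3)])
for v in(225,195,183,165,105): print(v);print([(u,round(F[v,u,0],1),round(F[v,u,1],1),round(z[v,u]*1000,1),int(gray[v,u])) for u in range(212,342,2)])
E
```

```text
deck [  223    59   109   152 14959] z0.0423 ((593.2565307617188, -146.94705200195312), (94.69670104980469, 136.40768432617188), 76.08113098144531)
deck [227  59  15   3  26] z0.0455 ((667.7905883789062, -129.46620178222656), (13.826892852783203, 0.9262338280677795), 69.4428482055664)
lips [ 242   62   71   82 2348] z0.0535 ((624.960205078125, -154.46401977539062), (61.38987731933594, 67.53156280517578), 76.3748779296875)
lips [305 173   8  30 152] z0.0531 ((545.7913208007812, -165.00892639160156), (6.099270820617676, 27.271804809570312), 81.88544464111328)
lips [240 173   9  30 151] z0.0531 ((559.71875, -108.27316284179688), (6.390711784362793, 27.20832061767578), 70.28727722167969)
tower [ 212    0  131   60 7570] z0.0917 ((676.868408203125, -167.80972290039062), (93.9139175415039, 39.113033294677734), 76.29039764404297)
246
[(50, np.float64(107.0), np.float64(21.7), np.float64(90.3)), (53, np.float64(105.1), np.float64(21.9), np.float64(89.0)), (56, np.float64(103.1), np.float64(22.1), np.float64(87.0)), (59, np.float64(101.4), np.float64(22.5), np.float64(81.8)), (62, np.float64(
[... 28228 characters left out ...]
), np.float64(-38.6), np.float64(43.3), 65), (322, np.float64(65.8), np.float64(-40.7), np.float64(40.8), 40), (324, np.float64(65.9), np.float64(-42.2), np.float64(42.7), 20), (326, np.float64(65.9), np.float64(-44.1), np.float64(41.9), 33), (328, np.float64(65.8), np.float64(-45.9), np.float64(41.5), 69), (330, np.float64(63.8), np.float64(-52.9), np.float64(5.2), 89), (332, np.float64(63.9), np.float64(-54.5), np.float64(7.4), 88), (334, np.float64(63.7), np.float64(-56.9), np.float64(4.4), 88), (336, np.float64(63.9), np.float64(-58.5), np.float64(7.1), 98), (338, np.float64(63.8), np.float64(-60.8), np.float64(4.9), 110), (340, np.float64(63.5), np.float64(-63.6), np.float64(0.2), 113)]
```

carry_out(
  series=[
    {"grip": 85, "x": 0, "y": 0, "z": 0, "twist": -9.4},
    {"grip": 85, "x": 0, "y": 0, "z": 0, "twist": -9.4},
    {"grip": 85, "x": -5, "y": -55, "z": -7, "twist": 0},
    {"grip": 85, "x": -5, "y": -55, "z": -7, "twist": 0},
    {"grip": 85, "x": -5, "y": -55, "z": -7, "twist": 0},
    {"grip": 85, "x": -5, "y": -55, "z": -7, "twist": 0},
    {"grip": 85, "x": -5, "y": -55, "z": -7, "twist": 0},
    {"grip": 85, "x": -5, "y": -55, "z": -7, "twist": 0},
    {"grip": 85, "x": 0, "y": 0, "z": 0, "twist": 0},
  ],
)

```text
clock: 2.82
position: [0.5061, 0.1149, 0.2905]
ee_rot: [[0.982, 0.191, -0.011], [0.191, -0.98, 0.056], [-0.0, -0.057, -0.998]]
wrist_force: [-0.0, -0.1, -0.8]
width: 0.085
```

```bash
python3 - <<'E'
from h import *
s=manip.state();print(s['clock'],s['position'],s['ee_rot'][:,0],s['wrist_force']);im,d,p=shot('wrist','w3.png')
X=cloud(d,p); z=X[...,2]
m=((z>.112)&(z<.131)).astype(np.uint8)
nl,lab,st,_=cv2.connectedComponentsWithStats(m)
for l in np.argsort(-st[1:,4])[:4]+1:
    q=X[lab==l]; print(st[l],np.median(q[:,2]),cv2.minAreaRect((q[:,:2]*1000).astype(np.float32)))
E
```

```text
2.825 [0.50613379 0.11494482 0.2905014 ] [ 9.81502240e-01  1.91450633e-01 -8.52331216e-05] [-0.01809829 -0.120896   -0.80602815]
[ 180    0   85  140 9503] 0.12185567838702367 ((586.9854125976562, 186.19366455078125), (105.15172576904297, 56.62923049926758), 0.40537241101264954)
```

View pics/w3.png

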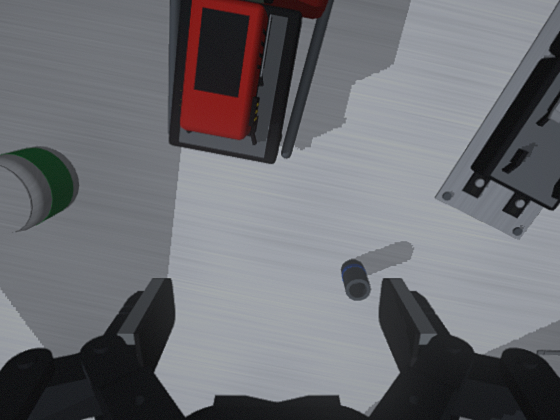

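The pack's top is visible at cols 180–265, rows 0–140; the tool still lags a little, so I let it settle.

carry_out(
  series=[
    {"grip": 85, "x": 0, "y": 0, "z": 0, "twist": 0},
    {"grip": 85, "x": 0, "y": 0, "z": 0, "twist": 0},
  ],
)

```text
clock: 3.12
position: [0.5064, 0.1131, 0.2895]
ee_rot: [[0.982, 0.188, -0.013], [0.188, -0.981, 0.055], [-0.002, -0.057, -0.998]]
wrist_force: [-0.5, -0.3, -0.1]
width: 0.085
```

```bash
python3 - <<'E'
from h import *
s=manip.state();print(s['joints'],s['qd'],s['ee_rot'])
E
```

```text
[ 10.77247127  15.23345805   8.67702259  83.55519389   3.25589823
 179.94108393] [-0.06170726  0.04020957  0.1353155  -0.0369739   0.08807972 -0.04367414] [[ 0.98218301  0.18750899 -0.0125265 ]
 [ 0.18791743 -0.98061941  0.0554311 ]
 [-0.0018899  -0.05679743 -0.99838393]]
```

carry_out(
  series=[
    {"grip": 85, "x": 0, "y": 0, "z": 0, "twist": -10.6},
    {"grip": 85, "x": 0, "y": 0, "z": 0, "twist": -10.6},
  ],
)

```text
clock: 3.38
position: [0.5065, 0.1132, 0.2896]
ee_rot: [[0.845, 0.535, -0.012], [0.535, -0.843, 0.056], [0.019, -0.054, -0.998]]
wrist_force: [-0.5, 0.6, -0.3]
width: 0.085
```

```bash
python3 - <<'E'
from h import *
s=manip.state();print(s['joints'],s['position'],s['ee_rot'])
E
```

```text
[ 10.78052308  15.22955783   8.69242092  83.55806258   3.26168646
 158.39278602] [0.50646505 0.1132024  0.28963355] [[ 0.8445871   0.53527752 -0.0122719 ]
 [ 0.53506635 -0.84297962  0.05558197]
 [ 0.01940682 -0.0535101  -0.99837871]]
```

carry_out(
  series=[
    {"grip": 85, "x": 0, "y": 0, "z": 0, "twist": -10.6},
    {"grip": 85, "x": 0, "y": 0, "z": 0, "twist": -10.6},
    {"grip": 85, "x": 0, "y": 0, "z": 0, "twist": -10.6},
    {"grip": 85, "x": 0, "y": 0, "z": 0, "twist": -10.6},
    {"grip": 85, "x": 0, "y": 0, "z": 0, "twist": -10.6},
    {"grip": 85, "x": 0, "y": 0, "z": 0, "twist": -10.6},
    {"grip": 85, "x": 0, "y": 0, "z": 0, "twist": -10.6},
    {"grip": 85, "x": 0, "y": 0, "z": 0, "twist": -10.6},
    {"grip": 85, "x": 0, "y": 0, "z": 0, "twist": -10.6},
    {"grip": 85, "x": 0, "y": 0, "z": 0, "twist": -10.6},
    {"grip": 85, "x": 0, "y": 0, "z": 0, "twist": -10.6},
    {"grip": 85, "x": 0, "y": 0, "z": 0, "twist": -10.6},
  ],
)

```text
clock: 4.88
position: [0.5065, 0.1132, 0.2896]
ee_rot: [[-0.937, 0.349, -0.012], [0.348, 0.936, 0.056], [0.031, 0.048, -0.998]]
wrist_force: [0.3, 0.4, -0.4]
width: 0.0848
```

carry_out(
  series=[
    {"grip": 85, "x": 0, "y": 0, "z": 0, "twist": -10.6},
    {"grip": 85, "x": 0, "y": 0, "z": 0, "twist": -10.6},
    {"grip": 85, "x": 0, "y": 0, "z": 0, "twist": -10.6},
    {"grip": 85, "x": 0, "y": 0, "z": 0, "twist": -10.6},
    {"grip": 85, "x": 0, "y": 0, "z": 0, "twist": -10.6},
    {"grip": 85, "x": 0, "y": 0, "z": 0, "twist": -10.6},
    {"grip": 85, "x": 0, "y": 0, "z": 0, "twist": -10.6},
    {"grip": 85, "x": 0, "y": 0, "z": 0, "twist": -10.6},
    {"grip": 85, "x": 0, "y": 0, "z": 0, "twist": -10.6},
    {"grip": 85, "x": 0, "y": 0, "z": 0, "twist": -10.6},
    {"grip": 85, "x": 0, "y": 0, "z": 0, "twist": -10.6},
    {"grip": 85, "x": 0, "y": 0, "z": 0, "twist": -10.6},
  ],
)

```text
clock: 6.38
position: [0.5065, 0.1132, 0.2896]
ee_rot: [[0.288, -0.957, -0.012], [-0.956, -0.289, 0.056], [-0.057, -0.004, -0.998]]
wrist_force: [-0.9, 0.5, -0.1]
width: 0.085
```

carry_out(
  series=[
    {"grip": 85, "x": 0, "y": 0, "z": 0, "twist": -10.6},
    {"grip": 85, "x": 0, "y": 0, "z": 0, "twist": -10.6},
    {"grip": 85, "x": 0, "y": 0, "z": 0, "twist": -10.6},
    {"grip": 85, "x": 0, "y": 0, "z": 0, "twist": -10.6},
    {"grip": 85, "x": 0, "y": 0, "z": 0, "twist": -10.6},
    {"grip": 85, "x": 0, "y": 0, "z": 0, "twist": -10.6},
    {"grip": 85, "x": 0, "y": 0, "z": 0, "twist": -10.6},
    {"grip": 85, "x": 0, "y": 0, "z": 0, "twist": -10.6},
    {"grip": 85, "x": 0, "y": 0, "z": 0, "twist": -5},
  ],
)

```text
clock: 7.5
position: [0.5008, 0.1368, 0.2895]
ee_rot: [[0.97, 0.242, -0.005], [0.243, -0.969, 0.036], [0.003, -0.036, -0.999]]
wrist_force: [-0.1, -0.2, -0.2]
width: 0.0851
```

```bash
python3 - <<'E'
from h import *
s=manip.state();print(s['clock'],s['joints'],s['position'],s['ee_rot'])
E
```

```text
7.5 [  14.12667527   15.02946822    8.45474714   83.22571494    2.07225907
 -179.90903887] [0.50077258 0.13682799 0.28954971] [[ 0.9701388   0.24248919 -0.00544991]
 [ 0.24252624 -0.9694798   0.03591587]
 [ 0.00342563 -0.03616512 -0.99933996]]
```

carry_out(
  series=[
    {"grip": 85, "x": 0, "y": 0, "z": 0, "twist": -9.5},
    {"grip": 85, "x": 0, "y": 0, "z": 0, "twist": 0},
  ],
)

```text
clock: 7.75
position: [0.4844, 0.181, 0.2897]
ee_rot: [[0.937, 0.348, 0.007], [0.348, -0.938, 0.005], [0.008, -0.002, -1.0]]
wrist_force: [0.7, 0.6, 0.1]
width: 0.0848
```

```bash
python3 - <<'E'
from h import *
s=manip.state();print(s['clock'],s['joints'],s['position'],s['ee_rot'])
E
```

```text
7.75 [ 2.04142938e+01  1.45784359e+01  7.90760458e+00  8.28424040e+01
  1.38431384e-01 -1.79944539e+02] [0.48444273 0.18104655 0.28971147] [[ 0.9374984   0.34791676  0.00711921]
 [ 0.34788593 -0.93752229  0.00522763]
 [ 0.0084932  -0.00242422 -0.99996099]]
```

carry_out(
  series=[
    {"grip": 85, "x": 0, "y": 0, "z": 0, "twist": 10.6},
    {"grip": 85, "x": 0, "y": 0, "z": 0, "twist": 10.6},
    {"grip": 85, "x": 0, "y": 0, "z": 0, "twist": 10.6},
    {"grip": 85, "x": 0, "y": 0, "z": 0, "twist": 10.6},
    {"grip": 85, "x": 0, "y": 0, "z": 0, "twist": 10.6},
    {"grip": 85, "x": 0, "y": 0, "z": 0, "twist": 10.6},
    {"grip": 85, "x": 0, "y": 0, "z": 0, "twist": 10.6},
    {"grip": 85, "x": 0, "y": 0, "z": 0, "twist": 10.6},
    {"grip": 85, "x": 0, "y": 0, "z": 0, "twist": 10.6},
    {"grip": 85, "x": 0, "y": 0, "z": 0, "twist": 10.6},
    {"grip": 85, "x": 0, "y": 0, "z": 0, "twist": 10.6},
    {"grip": 85, "x": 0, "y": 0, "z": 0, "twist": 10.6},
  ],
)

```text
clock: 9.25
position: [0.4857, 0.1779, 0.2897]
ee_rot: [[-0.301, -0.953, 0.007], [-0.953, 0.301, 0.004], [-0.006, -0.006, -1.0]]
wrist_force: [0.7, 0.0, 0.1]
width: 0.0852
```

carry_out(
  series=[
    {"grip": 85, "x": 0, "y": 0, "z": 0, "twist": 10.6},
    {"grip": 85, "x": 0, "y": 0, "z": 0, "twist": 10.6},
    {"grip": 85, "x": 0, "y": 0, "z": 0, "twist": 10.6},
    {"grip": 85, "x": 0, "y": 0, "z": 0, "twist": 10.6},
    {"grip": 85, "x": 0, "y": 0, "z": 0, "twist": 10.6},
    {"grip": 85, "x": 0, "y": 0, "z": 0, "twist": 10.6},
    {"grip": 85, "x": 0, "y": 0, "z": 0, "twist": 9},
    {"grip": 85, "x": 0, "y": 0, "z": 0, "twist": 0},
  ],
)

```text
clock: 10.25
position: [0.4856, 0.1781, 0.2898]
ee_rot: [[-1.0, -0.006, 0.007], [-0.006, 1.0, 0.005], [-0.007, 0.005, -1.0]]
wrist_force: [-0.8, -0.1, 0.3]
width: 0.0854
```

```bash
python3 - <<'E'
from h import *
s=manip.state();print(s['clock'],s['joints'],s['position'],s['ee_rot']);im,d,p=shot('wrist','w4.png')
X=cloud(d,p); z=X[...,2]
def rects(m,n,k=2):
    nl,lab,st,_=cv2.connectedComponentsWithStats(m.astype(np.uint8))
    for l in np.argsort(-st[1:,4])[:k]+1:
        q=X[lab==l]; print(n,st[l],np.round(np.median(q[:,2]),4),cv2.minAreaRect((q[:,:2]*1000).astype(np.float32)))
roi=(X[...,0]>.5)&(X[...,0]<.66)
rects(roi&(z>.112)&(z<.131),'top'); rects(roi&(z>.058)&(z<.07),'deck')
E
```

```text
10.25 [20.07896868 14.58479234  7.92367834 82.84772808  0.10277026 19.75246379] [0.48563974 0.17806968 0.28976366] [[-0.99995598 -0.00572329  0.00743539]
 [-0.00568898  0.99997311  0.00462763]
 [-0.00746168  0.00458512 -0.99996165]]
top [ 213  232  143  119 7617] 0.1214 ((596.9605102539062, 187.16932678222656), (126.09678649902344, 146.94515991210938), 0.13337160646915436)
top [226 336   1   1   1] 0.1121 ((650.3927612304688, 127.48371124267578), (0.0, 0.0), 0.0)
deck [ 219  187  129  130 6857] 0.0638 ((582.12548828125, 185.76361083984375), (150.92372131347656, 148.09017944335938), 1.049788475036621)
deck [348 316   1   1   1] 0.0678 ((657.8284912109375, 261.8082580566406), (0.0, 0.0), 0.0)
```

View pics/w4.png

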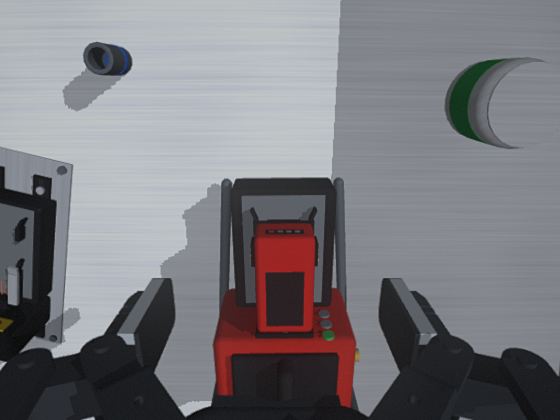

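The pack (red, cols 255–315, rows 222–335) lies head-down in the picture, nose at the red housing, buttons about (253,250)/(317,250).

```bash
python3 - <<'E'
from h import *
im,d,p=load('wrist');X=cloud(d,p);z=X[...,2]
m=(z>.1165)&(z<.127); 
L=[];
for v in range(236,326,3):
    us=np.where(m[v,240:330])[0]+240; a,b=X[v,us[0]],X[v,us[-1]]; L.append([(a[0]+b[0])/2,a[1],b[1]])
L=np.array(L)*1000
for k in(1,2): print(np.polyfit(L[:,0]-590,L[:,k],1),'sd',np.std(L[:,k]-np.polyval(np.polyfit(L[:,0],L[:,k],1),L[:,0])))
for u in(270,285,300):
    vs=np.where(m[200:345,u])[0]+200; print(u,X[vs[0],u],X[vs[-1],u])
# deck edge lines by gray at deck
md=(z>.059)&(z<.069)
for v in(200,215,260,290):
    us=np.where(md[v,215:360])[0]+215; print(v,us[0],us[-1],np.round(X[v,us[0]]*1000,1),np.round(X[v,us[-1]]*1000,1))
print([ (u,np.round(X[250,u]*1000,1)) for u in (244,247,250,253,314,317,320,323)])
print('deck front',[np.round(X[v,285]*1000,1) for v in(176,180,184,188,192,196)])
E
```

```text
[3.04180304e-03 1.59025495e+02] sd 0.7033442591876935
[1.82054531e-02 2.13637837e+02] sd 0.49431014457028705
270 [0.5355136  0.17279289 0.11783958] [0.65439071 0.17275611 0.11909331]
285 [0.53576552 0.18636563 0.11715065] [0.65604789 0.18802647 0.11708085]
300 [0.53492405 0.19996208 0.11670561] [0.65458906 0.20318187 0.1187989 ]
200 230 335 [520.4 130.6  60.6] [519.2 239.2  62.6]
215 231 335 [537.  131.   60.5] [536.8 240.7  59.9]
260 234 332 [589.2 132.6  62. ] [588.1 239.9  63.4]
290 235 331 [628.2 132.2  60.5] [627.6 241.5  60.8]
[(244, array([575.7, 144.1,  64.5])), (247, array([575.8, 147.3,  64.4])), (250, array([576.1, 150.5,  63.8])), (253, array([553.8, 156.7, 109.3])), (314, array([549.1, 213.1, 118.3])), (317, array([554. , 217.1, 108.3])), (320, array([575.1, 226. ,  65.2])), (323, array([576.2, 229.5,  63. ]))]
deck front [array([509.6, 189. ,   2.1]), array([507.3, 188.3,  28.7]), array([506.9, 187.8,  46.5]), array([507.7, 187.5,  58.6]), array([510.5, 187.4,  63.7]), array([514.3, 187.4,  65. ])]
```

```bash
python3 - <<'E'
from h import *
im,d,p=load('wrist');X=cloud(d,p)*1000
for v in(200,240,270):
    print(v,[list(np.round(X[v,u]).astype(float)) for u in(221,224,227,230,337,340,343,346)])
E
```

```text
200 [[np.float64(533.0), np.float64(115.0), np.float64(21.0)], [np.float64(533.0), np.float64(119.0), np.float64(23.0)], [np.float64(533.0), np.float64(122.0), np.float64(23.0)], [np.float64(520.0), np.float64(131.0), np.float64(61.0)], [np.float64(532.0), np.float64(248.0), np.float64(23.0)], [np.float64(532.0), np.float64(252.0), np.float64(22.0)], [np.float64(533.0), np.float64(256.0), np.float64(21.0)], [np.float64(539.0), np.float64(263.0), np.float64(3.0)]]
240 [[np.float64(584.0), np.float64(113.0), np.float64(22.0)], [np.float64(583.0), np.float64(117.0), np.float64(24.0)], [np.float64(583.0), np.float64(120.0), np.float64(24.0)], [np.float64(593.0), np.float64(121.0), np.float64(2.0)], [np.float64(583.0), np.float64(252.0), np.float64(21.0)], [np.float64(582.0), np.float64(255.0), np.float64(24.0)], [np.float64(583.0), np.float64(259.0), np.float64(22.0)], [np.float64(592.0), np.float64(267.0), np.float64(2.0)]]
270 [[np.float64(623.0), np.float64(111.0), np.float64(24.0)], [np.float64(622.0), np.float64(115.0), np.float64(26.0)], [np.float64(624.0), np.float64(118.0), np.float64(22.0)], [np.float64(636.0), np.float64(119.0), np.float64(1.0)], [np.float64(624.0), np.float64(254.0), np.float64(22.0)], [np.float64(622.0), np.float64(258.0), np.float64(24.0)], [np.float64(622.0), np.float64(261.0), np.float64(24.0)], [np.float64(634.0), np.float64(270.0), np.float64(3.0)]]
```

carry_out(
  series=[
    {"grip": 85, "x": -35.7, "y": 3.3, "z": 20, "twist": 0},
    {"grip": 85, "x": -35.7, "y": 3.3, "z": 30, "twist": 0},
    {"grip": 85, "x": 0, "y": 0, "z": 50, "twist": 0},
    {"grip": 85, "x": 0, "y": 0, "z": 30, "twist": 0},
    {"grip": 85, "x": 0, "y": 0, "z": 0, "twist": 0},
  ],
)

```text
clock: 10.92
position: [0.5557, 0.1857, 0.1574]
ee_rot: [[-1.0, -0.007, 0.001], [-0.007, 1.0, 0.003], [-0.001, 0.003, -1.0]]
wrist_force: [-0.9, -0.4, -0.1]
width: 0.0851
```

carry_out(
  series=[
    {"grip": 85, "x": -3, "y": 0, "z": 30, "twist": -0.3},
    {"grip": 85, "x": 0, "y": 0, "z": 30, "twist": 0},
    {"grip": 85, "x": 0, "y": 0, "z": 7, "twist": 0},
    {"grip": 85, "x": 0, "y": 0, "z": 0, "twist": 0},
  ],
)

```text
clock: 11.42
position: [0.5619, 0.1873, 0.0949]
ee_rot: [[-1.0, -0.012, 0.009], [-0.012, 1.0, 0.005], [-0.009, 0.005, -1.0]]
wrist_force: [0.9, -0.3, 0.9]
width: 0.0849
```

```bash
python3 - <<'E'
from h import *
s=manip.state();print(s['clock'],s['position'],s['ee_rot'][:,0],s['wrist_force']);im,d,p=shot('wrist','w5.png')
E
```

```text
11.425 [0.56193263 0.1873077  0.09489237] [-0.99989057 -0.01152173 -0.00927885] [ 0.85629561 -0.29817373  0.88669191]
```

View pics/w5.png

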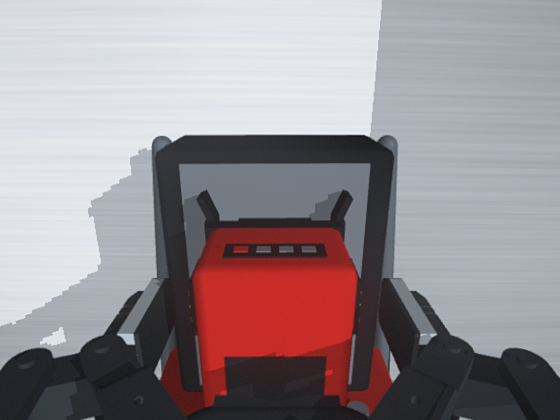

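The fingers straddle the pack symmetrically (pack cols 192–358, pads 167/385). I correct a few mm and close on the buttons.

carry_out(
  series=[
    {"grip": 85, "x": 2.5, "y": -0.7, "z": 4, "twist": 0},
    {"grip": 85, "x": 0, "y": 0, "z": 0, "twist": 0},
    {"grip": 50, "x": 0, "y": 0, "z": 0, "twist": 0},
    {"grip": 50, "x": 0, "y": 0, "z": 0, "twist": 0},
    {"grip": 50, "x": 0, "y": 0, "z": 0, "twist": 0},
    {"grip": 50, "x": 0, "y": 0, "z": 0, "twist": 0},
  ],
)

```text
clock: 12.22
position: [0.5591, 0.1866, 0.0902]
ee_rot: [[-1.0, -0.011, 0.009], [-0.011, 1.0, 0.005], [-0.009, 0.005, -1.0]]
wrist_force: [-0.2, -0.4, 4.2]
width: 0.0552
```

carry_out(
  series=[
    {"grip": 50, "x": 1.5, "y": 0, "z": 0, "twist": 0},
    {"grip": 50, "x": 1.5, "y": 0, "z": 0, "twist": 0},
    {"grip": 50, "x": 0, "y": 0, "z": 0, "twist": 0},
  ],
)

```text
clock: 12.6
position: [0.5564, 0.1866, 0.0902]
ee_rot: [[-1.0, -0.011, 0.01], [-0.011, 1.0, 0.005], [-0.01, 0.005, -1.0]]
wrist_force: [2.3, 0.4, 5.4]
width: 0.0555
```

carry_out(
  series=[
    {"grip": 50, "x": 4, "y": 0, "z": 0, "twist": 0},
    {"grip": 50, "x": 4, "y": 0, "z": 0, "twist": 0},
    {"grip": 50, "x": 4, "y": 0, "z": -0.1, "twist": 0},
    {"grip": 50, "x": 4, "y": 0, "z": 0, "twist": 0},
    {"grip": 50, "x": 4, "y": 0, "z": -0.1, "twist": 0},
    {"grip": 50, "x": 0, "y": 0, "z": 0, "twist": 0},
  ],
)

```text
clock: 13.35
position: [0.5357, 0.1863, 0.0901]
ee_rot: [[-1.0, -0.011, 0.009], [-0.011, 1.0, 0.005], [-0.009, 0.005, -1.0]]
wrist_force: [1.0, 0.4, 6.6]
width: 0.0554
```

carry_out(
  series=[
    {"grip": 50, "x": 4.7, "y": 0, "z": -0.2, "twist": 0},
    {"grip": 50, "x": 4.7, "y": 0, "z": -0.1, "twist": 0},
    {"grip": 50, "x": 4.7, "y": 0, "z": 0, "twist": 0},
    {"grip": 50, "x": 4.7, "y": 0, "z": -0.1, "twist": 0},
    {"grip": 50, "x": 4.7, "y": 0, "z": 0, "twist": 0},
    {"grip": 50, "x": 4.7, "y": 0, "z": -0.1, "twist": 0},
    {"grip": 50, "x": 4.7, "y": 0, "z": 0, "twist": 0},
    {"grip": 50, "x": 4.7, "y": 0, "z": 0, "twist": 0},
    {"grip": 50, "x": 0, "y": 0, "z": 0, "twist": 0},
  ],
)

```text
clock: 14.48
position: [0.4977, 0.1858, 0.0901]
ee_rot: [[-1.0, -0.011, 0.008], [-0.011, 1.0, 0.005], [-0.008, 0.005, -1.0]]
wrist_force: [1.9, -0.8, 7.2]
width: 0.0554
```

carry_out(
  series=[
    {"grip": 50, "x": 0, "y": 0, "z": -2, "twist": 0},
    {"grip": 50, "x": 0, "y": 0, "z": -3, "twist": 0},
    {"grip": 50, "x": 0, "y": 0, "z": -5, "twist": 0},
    {"grip": 50, "x": 0, "y": 0, "z": 0, "twist": 0},
  ],
)

```text
clock: 14.98
position: [0.4979, 0.1857, 0.0997]
ee_rot: [[-1.0, -0.011, 0.007], [-0.011, 1.0, 0.005], [-0.007, 0.005, -1.0]]
wrist_force: [-0.3, 0.8, -3.7]
width: 0.0551
```

carry_out(
  series=[
    {"grip": 50, "x": 0, "y": 0, "z": -15, "twist": 0},
    {"grip": 50, "x": 0, "y": 0, "z": -30, "twist": 0},
    {"grip": 50, "x": 0, "y": -5, "z": 0, "twist": 7.3},
    {"grip": 50, "x": 0, "y": -15, "z": 0, "twist": 7.2},
    {"grip": 50, "x": -10, "y": -30, "z": 0, "twist": 0},
    {"grip": 50, "x": -15, "y": -40, "z": 0, "twist": 0},
    {"grip": 50, "x": -15, "y": -45, "z": 0, "twist": 0},
    {"grip": 50, "x": -15, "y": -45, "z": 0, "twist": 0},
    {"grip": 50, "x": -15, "y": -45, "z": 0, "twist": 0},
    {"grip": 50, "x": -10, "y": -40, "z": 0, "twist": 0},
    {"grip": 50, "x": -5, "y": -25, "z": 0, "twist": 0},
    {"grip": 50, "x": 0, "y": 0, "z": 0, "twist": 0},
  ],
)

```text
clock: 16.48
position: [0.514, -0.1189, 0.1443]
ee_rot: [[-0.97, 0.243, 0.009], [0.243, 0.97, 0.004], [-0.007, 0.006, -1.0]]
wrist_force: [-0.1, 0.7, -4.4]
width: 0.0554
```

carry_out(
  series=[
    {"grip": 50, "x": 0, "y": 0, "z": 0, "twist": 0},
    {"grip": 50, "x": 0, "y": 0, "z": 0, "twist": 0},
  ],
)

```text
clock: 16.73
position: [0.514, -0.116, 0.1437]
ee_rot: [[-0.971, 0.238, 0.008], [0.238, 0.971, 0.005], [-0.006, 0.007, -1.0]]
wrist_force: [0.8, -0.5, -4.2]
width: 0.0551
```

```bash
python3 - <<'E'
from h import *
s=manip.state();print(s['clock'],s['joints'],s['position'],s['ee_rot'],s['wrist_force']);im,d,p=shot('wrist','w6.png')
u=np.array([.9709,-.2395]);T=s['ee_rot']
e=np.array([.5136,-.1266])-s['position'][:2]
print('tool shift mm',1000*T[:2,:2].T@e)
X=cloud(d,p);np.set_printoptions(suppress=True)
C=np.array([.552755,-.13624]);w=np.array([.2395,.9709])
F=np.stack([(X[...,:2]-C)@u,(X[...,:2]-C)@w,X[...,2]],-1)*1000
z=F[...,2];m=(z>36)&(z<48)&(abs(F[...,1])<60)&(F[...,0]>-80)&(F[...,0]<80)
for v in range(100,400,20):
    us=np.where(m[v])[0]
    if len(us)>5: print(v,us[0],us[-1],np.round(F[v,us[0]],1),np.round(F[v,us[-1]],1))
E
```

```text
16.725 [-12.93489722  20.29452685  -6.42014314  62.90979459   0.39176221
   0.84954961] [ 0.5139523 -0.1160093  0.1436852] [[-0.97117879  0.23822062  0.00791835]
 [ 0.23826483  0.97118632  0.00519689]
 [-0.00645219  0.00693377 -0.99995515]] [ 0.81631112 -0.48222876 -4.18516874]
tool shift mm [ -2.18123994 -10.36946674]
240 195 205 [-20.1 -46.3  40.5] [-21.2 -38.8  42.9]
260 196 203 [ -3.6 -47.1  38.9] [ -5.3 -41.4  42.1]
```

View pics/w6.png

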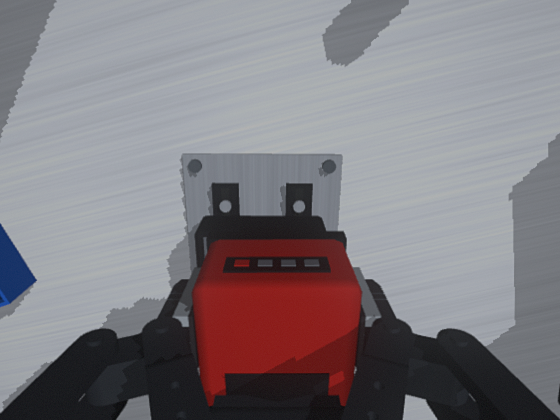

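The view shows the pack level in the jaws, slightly right of the charger (plate cols 182–342), whose deck edge confirms the lateral fit. I shift and lower.

carry_out(
  series=[
    {"grip": 50, "x": -1.7, "y": -10.8, "z": 0, "twist": 0},
    {"grip": 50, "x": 0, "y": 0, "z": 25, "twist": 0},
    {"grip": 50, "x": 0, "y": 0, "z": 25, "twist": 0},
    {"grip": 50, "x": 0, "y": 0, "z": 15, "twist": 0},
    {"grip": 50, "x": 0, "y": 0, "z": 5, "twist": 0},
    {"grip": 50, "x": 0, "y": 0, "z": 0, "twist": 0},
    {"grip": 50, "x": 0, "y": 0, "z": 0, "twist": 0},
  ],
)

```text
clock: 17.65
position: [0.5143, -0.1276, 0.0743]
ee_rot: [[-0.971, 0.239, 0.01], [0.239, 0.971, 0.005], [-0.008, 0.007, -1.0]]
wrist_force: [0.5, 0.3, -3.4]
width: 0.0557
```

```bash
python3 - <<'E'
from h import *
s=manip.state();T=s['ee_rot']
e=np.array([.5136,-.1266])-s['position'][:2]
print(s['position'],s['wrist_force'],'shift',1000*T[:2,:2].T@e)
E
```

```text
[ 0.51431974 -0.12763626  0.07429512] [ 0.54089515  0.26840967 -3.39892014] shift [0.94692491 0.83378729]
```

carry_out(
  series=[
    {"grip": 50, "x": 0.5, "y": 0.8, "z": 3, "twist": 0},
    {"grip": 50, "x": 0, "y": 0, "z": 1.5, "twist": 0},
    {"grip": 50, "x": 0, "y": 0, "z": 1, "twist": 0},
    {"grip": 50, "x": 0, "y": 0, "z": 0, "twist": 0},
  ],
)

```text
clock: 18.15
position: [0.5136, -0.1266, 0.0683]
ee_rot: [[-0.971, 0.24, 0.009], [0.24, 0.971, 0.005], [-0.007, 0.007, -1.0]]
wrist_force: [-0.9, 0.4, -2.1]
width: 0.056
```

carry_out(
  series=[
    {"grip": 50, "x": -2, "y": 0, "z": 0.3, "twist": 0},
    {"grip": 50, "x": -3, "y": 0, "z": 0, "twist": 0},
    {"grip": 50, "x": -3, "y": 0, "z": 0, "twist": 0},
    {"grip": 50, "x": -3, "y": 0, "z": 0.1, "twist": 0},
    {"grip": 50, "x": -3, "y": 0, "z": 0, "twist": 0},
    {"grip": 50, "x": 0, "y": 0, "z": 0, "twist": 0},
  ],
)

```text
clock: 18.9
position: [0.5279, -0.1302, 0.0682]
ee_rot: [[-0.971, 0.24, 0.01], [0.24, 0.971, 0.004], [-0.008, 0.007, -1.0]]
wrist_force: [-1.0, 0.9, 4.9]
width: 0.0554
```

Free so far (axial 1 N, 4.9 N downwards). I continue through the funnel.

carry_out(
  series=[
    {"grip": 50, "x": -3, "y": 0, "z": 0, "twist": 0},
    {"grip": 50, "x": -3, "y": 0, "z": 0, "twist": 0},
    {"grip": 50, "x": -3, "y": 0, "z": 0, "twist": 0},
    {"grip": 50, "x": -3, "y": 0, "z": 0, "twist": 0},
    {"grip": 50, "x": 0, "y": 0, "z": 0, "twist": 0},
  ],
)

```text
clock: 19.52
position: [0.5392, -0.133, 0.0682]
ee_rot: [[-0.971, 0.24, 0.009], [0.24, 0.971, 0.005], [-0.008, 0.007, -1.0]]
wrist_force: [-0.7, 0.1, 5.2]
width: 0.0554
```

carry_out(
  series=[
    {"grip": 50, "x": -3, "y": 0, "z": 0, "twist": 0},
    {"grip": 50, "x": -3, "y": 0, "z": 0, "twist": 0},
    {"grip": 50, "x": -3, "y": 0, "z": 0, "twist": 0},
    {"grip": 50, "x": -3, "y": 0, "z": 0, "twist": 0},
    {"grip": 50, "x": -3, "y": 0, "z": 0.1, "twist": 0},
    {"grip": 50, "x": -3, "y": 0, "z": 0, "twist": 0},
    {"grip": 50, "x": -3, "y": 0, "z": 0, "twist": 0},
    {"grip": 50, "x": -3, "y": 0, "z": 0, "twist": 0},
    {"grip": 50, "x": 0, "y": 0, "z": 0, "twist": 0},
  ],
)

```text
clock: 20.65
position: [0.5625, -0.1387, 0.0682]
ee_rot: [[-0.971, 0.24, 0.009], [0.24, 0.971, 0.005], [-0.008, 0.007, -1.0]]
wrist_force: [-1.3, 0.5, 4.7]
width: 0.0556
```

carry_out(
  series=[
    {"grip": 50, "x": -1.5, "y": 0, "z": 0, "twist": 0},
    {"grip": 50, "x": -1.5, "y": 0, "z": 0, "twist": 0},
    {"grip": 50, "x": -1.5, "y": 0, "z": 0, "twist": 0},
    {"grip": 50, "x": -1.5, "y": 0, "z": 0, "twist": 0},
    {"grip": 50, "x": 0, "y": 0, "z": 0, "twist": 0},
  ],
)

```text
clock: 21.28
position: [0.568, -0.14, 0.0682]
ee_rot: [[-0.971, 0.24, 0.009], [0.24, 0.971, 0.005], [-0.007, 0.007, -1.0]]
wrist_force: [-1.3, 0.6, 5.1]
width: 0.0556
```

carry_out(
  series=[
    {"grip": 50, "x": -0.7, "y": 0, "z": 0, "twist": 0},
    {"grip": 50, "x": -0.7, "y": 0, "z": 0, "twist": 0},
    {"grip": 50, "x": 0, "y": 0, "z": 0, "twist": 0},
  ],
)

```text
clock: 21.65
position: [0.5692, -0.1403, 0.0682]
ee_rot: [[-0.971, 0.24, 0.008], [0.24, 0.971, 0.005], [-0.007, 0.007, -1.0]]
wrist_force: [-2.4, 0.9, 5.8]
width: 0.0557
```

carry_out(
  series=[
    {"grip": 50, "x": -0.6, "y": 0, "z": 0, "twist": 0},
    {"grip": 50, "x": -0.6, "y": 0, "z": 0, "twist": 0},
    {"grip": 50, "x": 0, "y": 0, "z": 0, "twist": 0},
  ],
)

```text
clock: 22.02
position: [0.5703, -0.1406, 0.0682]
ee_rot: [[-0.971, 0.239, 0.008], [0.24, 0.971, 0.005], [-0.007, 0.007, -1.0]]
wrist_force: [-1.7, -0.1, 4.7]
width: 0.0555
```

carry_out(
  series=[
    {"grip": 50, "x": -0.5, "y": 0, "z": 0, "twist": 0},
    {"grip": 50, "x": 0, "y": 0, "z": 0, "twist": 0},
  ],
)

```text
clock: 22.28
position: [0.5708, -0.1407, 0.0682]
ee_rot: [[-0.971, 0.24, 0.008], [0.24, 0.971, 0.005], [-0.007, 0.007, -1.0]]
wrist_force: [-1.5, -0.0, 5.5]
width: 0.0556
```

carry_out(
  series=[
    {"grip": 50, "x": -0.5, "y": 0, "z": 0, "twist": 0},
    {"grip": 50, "x": 0, "y": 0, "z": 0, "twist": 0},
  ],
)

```text
clock: 22.52
position: [0.5713, -0.1408, 0.0682]
ee_rot: [[-0.971, 0.239, 0.008], [0.24, 0.971, 0.005], [-0.007, 0.007, -1.0]]
wrist_force: [-2.6, 0.7, 6.1]
width: 0.0556
```

carry_out(
  series=[
    {"grip": 50, "x": -0.5, "y": 0, "z": 0, "twist": 0},
    {"grip": 50, "x": 0, "y": 0, "z": 0, "twist": 0},
  ],
)

```text
clock: 22.78
position: [0.5718, -0.141, 0.0682]
ee_rot: [[-0.971, 0.24, 0.008], [0.24, 0.971, 0.005], [-0.007, 0.007, -1.0]]
wrist_force: [-2.2, 0.4, 5.9]
width: 0.0549
```

carry_out(
  series=[
    {"grip": 50, "x": -0.4, "y": 0, "z": 0, "twist": 0},
    {"grip": 50, "x": 0, "y": 0, "z": 0, "twist": 0},
  ],
)

```text
clock: 23.02
position: [0.572, -0.141, 0.0682]
ee_rot: [[-0.971, 0.24, 0.008], [0.24, 0.971, 0.005], [-0.007, 0.007, -1.0]]
wrist_force: [-2.7, 0.2, 5.3]
width: 0.0555
```

carry_out(
  series=[
    {"grip": 50, "x": -0.4, "y": 0, "z": 0, "twist": 0},
    {"grip": 50, "x": 0, "y": 0, "z": 0, "twist": 0},
  ],
)

```text
clock: 23.28
position: [0.572, -0.141, 0.0682]
ee_rot: [[-0.971, 0.24, 0.007], [0.24, 0.971, 0.005], [-0.006, 0.007, -1.0]]
wrist_force: [-2.9, 1.8, 7.0]
width: 0.0554
```

carry_out(
  series=[
    {"grip": 50, "x": -0.4, "y": 0, "z": 0, "twist": 0},
    {"grip": 50, "x": 0, "y": 0, "z": 0, "twist": 0},
  ],
)

```text
clock: 23.52
position: [0.572, -0.141, 0.0682]
ee_rot: [[-0.971, 0.24, 0.007], [0.24, 0.971, 0.005], [-0.005, 0.007, -1.0]]
wrist_force: [-4.4, 1.1, 7.1]
width: 0.0552
```

carry_out(
  series=[
    {"grip": 50, "x": -0.3, "y": 0, "z": 0, "twist": 0},
    {"grip": 50, "x": 0, "y": 0, "z": 0, "twist": 0},
  ],
)

```text
clock: 23.78
position: [0.572, -0.141, 0.0682]
ee_rot: [[-0.971, 0.24, 0.006], [0.24, 0.971, 0.005], [-0.005, 0.007, -1.0]]
wrist_force: [-5.8, 2.0, 8.4]
width: 0.0553
```

Hard stop felt: x stuck at 0.5720 while force climbs. I ease off about 1.5 mm of command (overrun plus a little) and open.

carry_out(
  series=[
    {"grip": 50, "x": 1.0, "y": 0, "z": 0, "twist": 0},
    {"grip": 50, "x": 0.5, "y": 0, "z": -0.3, "twist": 0},
    {"grip": 50, "x": 0, "y": 0, "z": 0, "twist": 0},
  ],
)

```text
clock: 24.15
position: [0.572, -0.141, 0.0682]
ee_rot: [[-0.971, 0.24, 0.009], [0.24, 0.971, 0.005], [-0.007, 0.007, -1.0]]
wrist_force: [-1.0, -0.2, 3.1]
width: 0.0552
```

carry_out(
  series=[
    {"grip": 85, "x": 0, "y": 0, "z": 0, "twist": 0},
    {"grip": 85, "x": 0, "y": 0, "z": 0, "twist": 0},
    {"grip": 85, "x": 0, "y": 0, "z": 0, "twist": 0},
    {"grip": 85, "x": 0, "y": 0, "z": 0, "twist": 0},
    {"grip": 85, "x": 0, "y": 0, "z": 0, "twist": 0},
  ],
)

```text
clock: 24.78
position: [0.5716, -0.1409, 0.068]
ee_rot: [[-0.971, 0.239, 0.008], [0.24, 0.971, 0.005], [-0.006, 0.007, -1.0]]
wrist_force: [0.2, 0.1, 0.1]
width: 0.0848
```

carry_out(
  series=[
    {"grip": 85, "x": -12, "y": 0, "z": -4, "twist": 0},
    {"grip": 85, "x": -12, "y": 0, "z": 0, "twist": 0},
    {"grip": 85, "x": -12, "y": 0, "z": 0, "twist": 0},
    {"grip": 85, "x": 0, "y": 0, "z": 0, "twist": 0},
    {"grip": 50, "x": 0, "y": 0, "z": 0, "twist": 0},
    {"grip": 50, "x": 0, "y": 0, "z": 0, "twist": 0},
    {"grip": 50, "x": 0, "y": 0, "z": 0, "twist": 0},
    {"grip": 50, "x": 0, "y": 0, "z": 0, "twist": 0},
  ],
)

```text
clock: 25.78
position: [0.6061, -0.1494, 0.0724]
ee_rot: [[-0.971, 0.239, 0.007], [0.24, 0.971, 0.005], [-0.006, 0.007, -1.0]]
wrist_force: [-2.2, 0.5, 1.7]
width: 0.0554
```

carry_out(
  series=[
    {"grip": 50, "x": 1, "y": 0, "z": 0, "twist": 0},
    {"grip": 50, "x": 1, "y": 0, "z": 0, "twist": 0},
    {"grip": 50, "x": 0, "y": 0, "z": 0, "twist": 0},
  ],
)

```text
clock: 26.15
position: [0.6047, -0.1492, 0.0724]
ee_rot: [[-0.971, 0.24, 0.008], [0.24, 0.971, 0.005], [-0.007, 0.007, -1.0]]
wrist_force: [0.1, -0.1, 0.6]
width: 0.0553
```

carry_out(
  series=[
    {"grip": 50, "x": 0.7, "y": 0, "z": 0, "twist": 0},
    {"grip": 50, "x": 0, "y": 0, "z": 0, "twist": 0},
  ],
)

```text
clock: 26.4
position: [0.6045, -0.1491, 0.0724]
ee_rot: [[-0.971, 0.24, 0.009], [0.24, 0.971, 0.005], [-0.008, 0.007, -1.0]]
wrist_force: [2.7, -0.8, -1.1]
width: 0.0554
```

carry_out(
  series=[
    {"grip": 50, "x": 0.7, "y": 0, "z": 0, "twist": 0},
    {"grip": 50, "x": 0, "y": 0, "z": 0, "twist": 0},
  ],
)

```text
clock: 26.65
position: [0.6043, -0.1491, 0.0726]
ee_rot: [[-0.971, 0.24, 0.01], [0.24, 0.971, 0.004], [-0.009, 0.007, -1.0]]
wrist_force: [4.6, -0.8, -1.3]
width: 0.0555
```

The pull to 4.7 N moves it only within its play, so it is latched. I push it back to the middle of its play, release and rise straight up.

carry_out(
  series=[
    {"grip": 50, "x": -1.2, "y": 0, "z": 0, "twist": 0},
    {"grip": 50, "x": -1.2, "y": 0, "z": 0, "twist": 0},
    {"grip": 50, "x": 0, "y": 0, "z": 0, "twist": 0},
    {"grip": 50, "x": 0, "y": 0, "z": 0, "twist": 0},
  ],
)

```text
clock: 27.15
position: [0.6047, -0.1492, 0.0723]
ee_rot: [[-0.971, 0.24, 0.006], [0.24, 0.971, 0.005], [-0.005, 0.007, -1.0]]
wrist_force: [-3.0, 0.3, 4.8]
width: 0.0553
```

carry_out(
  series=[
    {"grip": 50, "x": -0.7, "y": 0, "z": 0, "twist": 0},
    {"grip": 50, "x": 0, "y": 0, "z": 0, "twist": 0},
  ],
)

```text
clock: 27.4
position: [0.6059, -0.1494, 0.0724]
ee_rot: [[-0.971, 0.239, 0.007], [0.239, 0.971, 0.005], [-0.006, 0.007, -1.0]]
wrist_force: [-2.5, 1.5, 5.1]
width: 0.0552
```

carry_out(
  series=[
    {"grip": 50, "x": 0.9, "y": 0, "z": -0.2, "twist": 0},
    {"grip": 50, "x": 0, "y": 0, "z": 0, "twist": 0},
  ],
)

```text
clock: 27.65
position: [0.6058, -0.1493, 0.0724]
ee_rot: [[-0.971, 0.239, 0.009], [0.239, 0.971, 0.005], [-0.007, 0.007, -1.0]]
wrist_force: [1.0, -0.6, 1.3]
width: 0.0555
```

carry_out(
  series=[
    {"grip": 85, "x": 0, "y": 0, "z": 0, "twist": 0},
    {"grip": 85, "x": 0, "y": 0, "z": 0, "twist": 0},
    {"grip": 85, "x": 0, "y": 0, "z": 0, "twist": 0},
    {"grip": 85, "x": 0, "y": 0, "z": 0, "twist": 0},
    {"grip": 85, "x": 0, "y": 0, "z": 0, "twist": 0},
    {"grip": 85, "x": 0, "y": 0, "z": -25, "twist": 0},
    {"grip": 85, "x": 0, "y": 0, "z": -40, "twist": 0},
    {"grip": 85, "x": 40, "y": 0, "z": -40, "twist": 0},
    {"grip": 85, "x": 40, "y": 0, "z": 0, "twist": 0},
    {"grip": 85, "x": 20, "y": 0, "z": 0, "twist": 0},
    {"grip": 85, "x": 0, "y": 0, "z": 0, "twist": 0},
  ],
)

```text
clock: 29.02
position: [0.5063, -0.1255, 0.1774]
ee_rot: [[-0.971, 0.24, 0.008], [0.24, 0.971, 0.005], [-0.007, 0.007, -1.0]]
wrist_force: [0.5, 0.8, 0.5]
width: 0.0849
```

```bash
python3 - <<'E'
from h import *
s=manip.state();print(s['clock'],s['position'],s['wrist_force']);im,d,p=shot('wrist')
c=im[150:420,130:430]; cv2.imwrite('pics/w7.png',cv2.resize(c,None,fx=2.2,fy=2.2,interpolation=cv2.INTER_CUBIC)[:,:,::-1])
E
```

```text
29.025 [ 0.50632435 -0.12554819  0.17737806] [0.47912771 0.8109048  0.47901461]
```

View pics/w7.png

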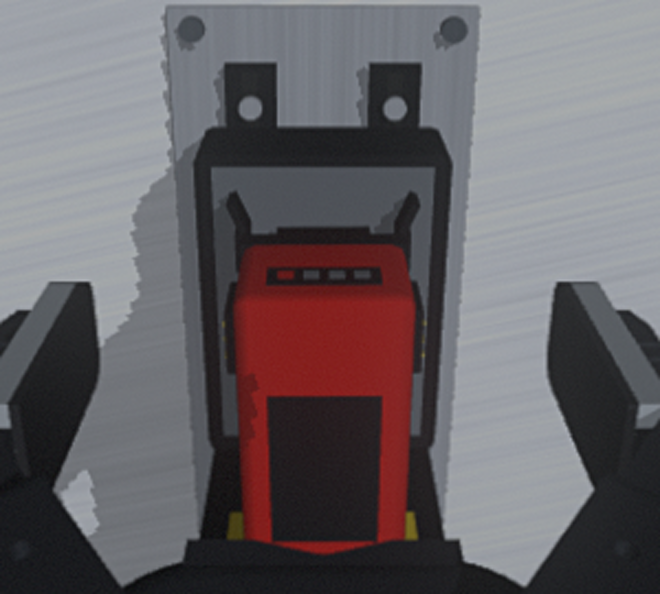

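The pack sits square against the tower. Both black buttons stand out equally, at about (230,320) and (420,320), and the gripper is clear, so I hand in.

```bash
python3 -c "
from workcell import manip; print(manip.job_done())"
```

```text
the job is handed in; nothing more can be done
None
```

The flat pack is off the inflator and on the charger, fully home with both catches latched. I handed the job in after about 29 s of the 61 s allowed.

- **Taking it off:** I squeezed both catch buttons, slid the pack back 61 mm and lifted it off. The forces I read were about 2 N along the rails and 4–7 N down on the deck.
- **Putting it on:** I set it down 61 mm before the home position I had estimated from the camera. It then slid on with the catches held in. It met the stop after 60 mm, close to that estimate, and the highest push I read there was about 6 N. I eased off and released.
- **Checks:** I gripped the pack away from the buttons and pulled with about 4.7 N. It moved only about 1.8 mm, roughly the 1.6 mm of play expected, and held. I then pushed it back to within about 0.3 mm of the stop. The last picture shows it square on the charger, both buttons standing out equally, and the gripper clear.
- **What went wrong on the way:**
  - One move call was refused because its rows left out some keys.
  - The last joint reached its range limit, which tilted the tool about 3°. I got it back to about 0.5° before touching anything, at a cost of roughly 6 s.
- **Disagreement:** the wrist camera read heights about 2 mm too high, so I used the given deck heights instead.

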